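Feed two dowels with the pedal

TASK

Feed exactly two dowels out of the dowel feeder into its chute, working it only by its pedal: for each dowel press the pedal steadily right down until you feel it land on its stop screw, without ramming it, then let it come fully up again under your hand instead of letting it fly. Leave the other four dowels in the feeder, touch neither dowels nor drum, and do not disturb the sanding block and the offcut lying loose beside it.

Things in the scene. Friction and masses are not known exactly. Their poses are not given: they have to be found in the camera images.
- feeder: Dowel feeder screwed to the bench, 460 mm wide, 205 deep, 250 high: a hopper over a vaned drum between a painted rear plate and a clear front guard; a sheet-metal chute at its left, the pedal at its right front. Origin in the bench surface under the drum's axle; x to its back, y to its left (the chute), z up. Housing and hopper: y within 58 mm, x within 56 mm, up to z = 250 mm.
- chute_end (a point): Middle of the chute floor's low end, at the end lip (36 mm high): feeder (0, 158, 17 mm). The floor slopes down to here from under the drum (feeder y = -20 mm, z = 75 mm), 100 mm wide inside, its side walls 20 mm high. A fed dowel rolls down and stops against the lip or the dowel before it.
- pedal_tread (a point): Middle of the tread's top, where to press: a ribbed metal plate 76 mm (feeder x) by 66 mm (feeder y), 7 mm thick, at the right end of the pedal lever; with the pedal up at feeder (-94, -218, 116 mm), sloping up to the right by 0.25 rad. Pressed, its middle goes almost straight down (at most 8 mm sideways) and ends 45 to 64 mm above the bench, level with the bench to within 0.25 rad.
- pedal (a joint): Pedal angle, rad: 0 fully up, growing downward. Pressed at the tread, its spring and the drum take 4 N at the top, growing unevenly to about 9 N low down (it gives a little as a vane passes the stack). At the stop, 0.38 to 0.52 rad, set differently each time, the force climbs steeply. The stop gives about 17 N per mm at the tread; more than 50 N is ramming. Let go from below it flies up faster than the 4 rad/s allowed.
- pedal_pivot (a point): Pedal hinge, its axis along feeder x: feeder (-94, -85, 70 mm), in a dark steel bracket with a coil spring. The tread's middle is 140 mm from it.
- stop_block: Steel block 24 x 24 x 14 mm on the base under the lever, 87 mm right of the pedal's pivot; it carries the upright stop screw, rubber-tipped, on which the lever lands. Origin at the centre of the block's underside. How far the screw stands out is not given: it must be felt.
- drum: Vaned drum in the housing, eight pockets, 86 mm in diameter, origin on its axle. The pedal turns it by rod, rocker, pawl and ratchet: a full stroke down moves it one pocket (top towards the chute) and drops the lowest dowel some three quarters down; the pawl takes the next tooth if the pedal went right down and comes right up. Friction holds it in between.
- dowel_1: Plain wooden dowel, 20 mm in diameter and 92 mm long, in the pocket facing the chute at the start (next to fall); origin at its centre, its length along x, parallel to the drum's axle. Once fed it rolls down the chute and lies at feeder y = 120 to 150 mm, z about 30 to 40 mm.
- dowel_2: Plain wooden dowel, 20 mm in diameter and 92 mm long, in the pocket after it; origin at its centre, its length along x, parallel to the drum's axle. Once fed it rolls down the chute and lies at feeder y = 120 to 150 mm, z about 30 to 40 mm.
- dowel_3: Plain wooden dowel, 20 mm in diameter and 92 mm long, in the top pocket; origin at its centre, its length along x, parallel to the drum's axle. Once fed it rolls down the chute and lies at feeder y = 120 to 150 mm, z about 30 to 40 mm.
- dowel_4: Plain wooden dowel, 20 mm in diameter and 92 mm long, in the hopper, lowest; origin at its centre, its length along x, parallel to the drum's axle. Once fed it rolls down the chute and lies at feeder y = 120 to 150 mm, z about 30 to 40 mm.
- dowel_5: Plain wooden dowel, 20 mm in diameter and 92 mm long, in the hopper, middle; origin at its centre, its length along x, parallel to the drum's axle. Once fed it rolls down the chute and lies at feeder y = 120 to 150 mm, z about 30 to 40 mm.
- dowel_6: Plain wooden dowel, 20 mm in diameter and 92 mm long, in the hopper, top; origin at its centre, its length along x, parallel to the drum's axle. Once fed it rolls down the chute and lies at feeder y = 120 to 150 mm, z about 30 to 40 mm.
- sanding_block: cork sanding block, 38 x 63 x 25 mm, lying loose between the pedal and the drum housing; origin at the centre of its underside
- offcut: pine offcut 20 x 60 x 20 mm, lying loose behind the feeder; origin at the centre of its underside
Not all that is in view belongs to the job. Leave any blue or turquoise look-alike of the dowel_6 alone.

How it is judged:
By the outcome, as a careful person would: the job done as asked, in the order asked, and still so for the second after the job is handed in, with the robot touching nothing.
It also fails if it takes over 38 s, if anything falls off the work surface, if the arm or the gripper's body presses on something with over 40 N, if the wrist force passes 120 N, or if a joint passes its speed limit or range.

ROBOT

A 6-joint arm with a two-finger parallel gripper is mounted at the origin on a cart in front of the work surface, level with it; the furniture and walls round the work are solid. World frame = base frame: x ahead of the robot, y to its left, z up, the work surface at z = 0. Lengths are in mm, angles in rad, forces in N, time in s.
With the tool pointing down it reaches from about 275 to 750 mm from the base axis. Payload 10.2 kg.
Tool frame: the origin (TCP) lies midway between the tips of the shut fingers; the grasp point (between the pads) lies 19 mm behind it; z points along the fingers, y is the line along which they close (so a half turn about z gives the same grasp; the last joint's range is limited). The gripper opens to 85 mm and grips with 20 to 120 N. Pads are 22 mm wide; open, the fingers measure 114 mm over their backs; the gripper's body (76 mm by 85 mm) begins 54 mm behind the grasp point. The pads swing forward as they close: fully open they stand 13 mm farther back than shut.
Start: joints at [1.043, 0.313, 1.498, -0, 1.331, -0.223], TCP at [157.567, 500.803, 231.294] pointing down, gripper open.
Joint ranges: [-2.94, 2.94], [-0.97, 2.17], [0.19, 2.56], [-1.23, 4.37], [0.02, 3.11], [-2.88, 2.88]. Speed limits (rad/s): [2.39, 2.39, 3.01, 3.14, 3.14, 3.14].

INTERFACE

Orientations are given as a unit quaternion [w, x, y, z].
In Python, from rig import sense, capture, finish_job, find_in, place_of gives the robot as it stands. The module is installed in compiled form; this text tells all that it offers.
- The arm moves only by the shell command python3 -m jog 'ROWS' [FORCE]. ROWS is JSON, a list of rows, each an object of numbers: "tx", "ty", "tz": the shift along the tool's x, y, z in mm; "ax", "ay", "az": the turn, a rotation vector about the tool's x, y, z in rad; "jaw": the closure, from -1 (fully open) to 1 (shut), so that 0 is half open. In form: [{"tx": .., "ty": .., "tz": .., "ax": .., "ay": .., "az": .., "jaw": ..}, ...]. A call has 1 to 5 rows; each row shifts and turns the commanded pose from where the row before left it, along the tool's axes as they then stand; what a row does not reach is not made up. A row lasts 1/8 s, in which the tool goes at most 62.5 mm and 10.7 degrees, less where a joint would pass 70% of its speed; a pose out of reach is approached as far as the arm can. A call with a gripper value outside its range is refused whole. The fingers move at their own pace and stop on an object; FORCE is the grip in N (left out, the last holds). Time passes only in rows, so rows that do not move let the fingers close. It gives the time, the measured TCP pose, the force, the opening and the grip force at its end, in the units of the state.
- sense(): the state, without advancing time (a new reading comes with each control period).
- capture(name): name is "side" or "top" or "wrist"; returns a dict with "color" (420x560x3 uint8, red, green, blue), "depth" (420x560 float32, mm along the optical axis (not along the pixel's ray), 0 where there is no reading), "fx", "fy", "cx", "cy" (pixels), "k1" (the pictures are not rectified: a ray, as slopes to the right and down, at radius r is drawn at 1 + k1 r^2 times it, then the intrinsics apply), "camera_from_world" (4x4, takes a point from world to camera coordinates); the wrist camera has in their place "mount" (4x4, takes a point from camera to tool coordinates, whose origin is the TCP and whose axes are the flange's). Camera axes: x right, y up, looking along -z (the intrinsics and any distortion apply to the point x, -y, -z); pixel columns grow to the right and rows downward; lengths in mm; the calibration is good to about 2 mm. A picture is of the moment at which its call begins: read the wrist's pose just before it.
- finish_job(): hands the job in; it is judged then, once.
Trained networks look in the newest picture that a camera, given by its name, has taken for a name from the list of things; names that differ only in an ending like _2 or _b are one class to them, and where a whole thing is asked for, a point or a joint stands for the part that bears it (a point fixed in the world has none). Each returns a list of dicts, best first, with "conf" (0 to 1); they miss things now and then, are a little off and sometimes report something else, mostly with a low value. They report only what shows in the picture. A call takes as long as a camera call. They do not tell look-alikes from the thing itself.
- find_in(query, camera): "centre" ([column, row] in pixels, amid what is visible of it).
- place_of(query, camera): "centre" ([column, row] in pixels: a listed point, or the origin of a listed thing).
The state is a dict: "time_s": time; "joints": joint angles; "dq": joint speeds; "tau": joint torques, N m; "eef_pos": TCP position; "ee_rot": TCP orientation; "force": force on the tool from outside, world axes, zero at the start; "wrist_torque": the same for the moment, N m; "grip_width": opening from 0.0 (shut) to 1.0 (fully open); "grip_force": force on a finger pad.
Only numpy, scipy, OpenCV 4.12 (cv2) and the standard library are available. Lean on these libraries where they do the work, as an engineer would, in place of code of your own. Each camera call takes 0.05 s, during which the arm holds its last target. There are 200 camera calls.

## Working session

There is one attempt and no reset: what is moved stays moved. The work goes in short steps, Python scripts to look and compute and a shell command to move; the robot and the scene stay as the last step left them, time stands still between calls to the robot, and variables do not carry over. Pictures are saved under pics/ and viewed, at most 10 in all, crops included, and the job is handed in when it is done.

```bash
mkdir -p pics; cat > h.py <<'E'
import numpy as np, cv2
from rig import *
from scipy.spatial.transform import Rotation as R
def px2w(c,uv,T=None,win=2):
    u,v=uv; i,j=int(round(v)),int(round(u))
    d=c["depth"][max(i-win,0):i+win+1,max(j-win,0):j+win+1]; d=np.median(d[d>0])
    K=np.array([[c["fx"],0,c["cx"]],[0,c["fy"],c["cy"]],[0,0,1.]])
    p=cv2.undistortPoints(np.array([[[u,v]]],float),K,np.array([c["k1"],0,0,0.]))[0,0]
    q=np.array([p[0]*d,-p[1]*d,-d,1])
    return (np.linalg.inv(c["camera_from_world"])@q)[:3]
E
python3 - <<'E'
from h import *
print(sense())
for n in ["side","top"]:
    c=capture(n); cv2.imwrite(f"pics/{n}0.png",c["color"][:,:,::-1])
    for q in ["feeder","chute_end","pedal_tread","pedal_pivot","stop_block","drum","sanding_block","offcut","dowel_1"]:
        for d in place_of(q,n)[:6 if q=="dowel_1" else 1]:
            print(n,q,np.round(d["centre"]),round(d["conf"],2),np.round(px2w(c,d["centre"])))
E
```

```text
{'time_s': 0.0, 'joints': array([ 1.04258227e+00,  3.13480498e-01,  1.49847143e+00, -9.82541559e-07,
        1.33098237e+00, -2.23408837e-01]), 'dq': array([ 0.00039459, -0.00025602,  0.00098032,  0.00043771, -0.00058168,
        0.00141116]), 'tau': array([ 5.02076873e-04, -4.12255275e+01, -2.59746248e+01, -1.87016603e-04,
        4.08823136e-03, -1.04067675e-05]), 'eef_pos': array([157.43580056, 500.56072338, 230.70653769]), 'ee_rot': array([-2.45767488e-04,  1.51813178e-01,  9.88408979e-01, -6.24183630e-04]), 'force': array([ 0.58791366, -0.39928868, -0.03359155]), 'wrist_torque': array([-0.02205837,  0.04238966,  0.00270721]), 'grip_force': 0.0, 'grip_width': 1.002727483000269}
side feeder [276. 254.] 0.88 [560. 228.  49.]
side chute_end [268. 286.] 0.83 [560. 331.  15.]
side pedal_tread [318. 190.] 0.89 [483. -43. 114.]
side pedal_pivot [314. 224.] 0.56 [475.  91.  73.]
side offcut [228. 267.] 0.56 [690. 246.  -2.]
side dowel_1 [250. 322.] 0.84 [574. 465.  10.]
side dowel_1 [304. 199.] 0.5 [ 542. -156.   17.]
top chute_end [217. 234.] 0.79 [569. 319.  17.]
top pedal_tread [361. 267.] 0.65 [479. -41. 113.]
top pedal_pivot [310. 268.] 0.76 [478.  77.  78.]
top stop_block [344. 262.] 0.45 [489.  -5.  94.]
top sanding_block [252. 189.] 0.42 [684. 223.  17.]
top offcut [366. 266.] 0.52 [481. -52. 115.]
top dowel_1 [268. 232.] 0.9 [564. 168. 235.]
top dowel_1 [414. 240.] 0.81 [ 539. -194.   19.]
```

View pics/side0.png

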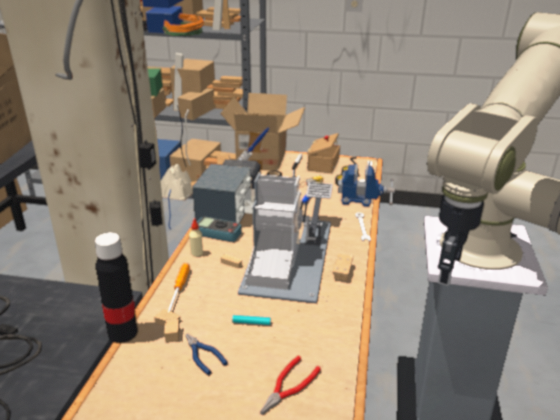

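View pics/top0.png

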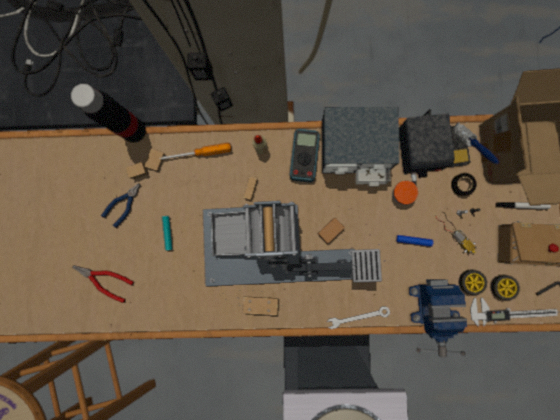

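The side view shows the feeder with its chute towards us and the tread at about (318,190). In the top view the ribbed tread is at about (367,266), the pivot at (310,268) and the cork block at (331,231), between pedal and housing. The offcut is at (250,188). The turquoise dowel at (168,233) and the blue one at (414,240) are look-alikes to leave alone. Next I fit the tread from depth.

```bash
python3 - <<'E'
from h import *
c=capture("top")
P=np.array([px2w(c,(u,v),win=0) if c["depth"][v,u]>0 else [0,0,0] for v in range(240,292) for u in range(335,395)])
m=(P[:,2]>95)&(P[:,2]<135)&(P[:,1]<-15)
Q=P[m]; print(len(Q),Q.min(0),Q.max(0),Q.mean(0)); 
print(np.linalg.lstsq(np.c_[Q-Q.mean(0)][:,:2],Q[:,2]-Q[:,2].mean(),rcond=None)[0])
w=c["color"][205:300,195:395,::-1]; cv2.imwrite("pics/crop.png",cv2.resize(w,None,fx=4,fy=4,interpolation=3))
for q in ["sanding_block","offcut"]:
  for d in find_in(q,"top")[:4]: print(q,d, px2w(c,d["centre"]))
p=sense()["eef_pos"]; t=np.array([Q[:,0].mean(),Q[:,1].mean(),170]); d=t-p
Rm=R.from_quat(sense()["ee_rot"],scalar_first=True); print(d,Rm.inv().apply(d))
E
```

```text
945 [445.44801515 -86.09377557  96.22983207] [520.49676811 -15.11560343 127.27376998] [482.58482077 -52.58794178 115.22309506]
[ 0.00687012 -0.2636639 ]
sanding_block {'centre': [330.0, 226.3], 'conf': 0.88} [579.97079663  20.83115444  22.72878456]
sanding_block {'centre': [268.1, 255.7], 'conf': 0.2} [512.09048545 174.66734264 159.6201947 ]
offcut {'centre': [251.5, 193.1], 'conf': 0.5} [675.15992884 226.08037129   8.65139467]
[ 325.02437443 -553.38404485  -61.27608968] [-476.11105327 -430.33992778   61.28063112]
```

View pics/crop.png

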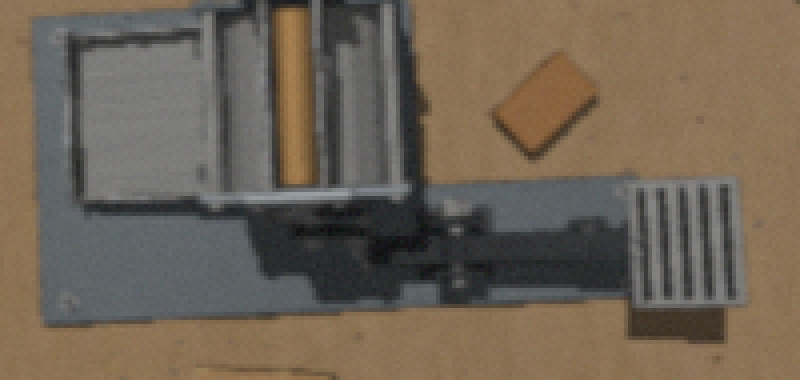

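The crop shows the ribbed tread with its middle at about (685,242) and an empty chute. The fit gives (482,-53,115) with a slope of 0.26, which matches the description. I move over it with the fingers shutting.

```bash
python3 -m jog '[{"tx":-20,"ty":-18,"jaw":1},{"tx":-40,"ty":-36,"jaw":1},{"tx":-40,"ty":-36,"jaw":1},{"tx":-40,"ty":-36,"jaw":1},{"tx":-40,"ty":-36,"jaw":1}]' 40
python3 -m jog '[{"tx":-40,"ty":-36,"jaw":1},{"tx":-40,"ty":-36,"jaw":1},{"tx":-40,"ty":-36,"jaw":1},{"tx":-40,"ty":-36,"jaw":1},{"tx":-40,"ty":-36,"jaw":1}]'
python3 -m jog '[{"tx":-40,"ty":-36,"jaw":1},{"tx":-40,"ty":-36,"jaw":1},{"tx":-16,"ty":-16,"jaw":1},{"jaw":1},{"jaw":1}]'
python3 - <<'E'
from h import *
s=sense(); d=np.array([482,-53,130])-s["eef_pos"]
print(s["eef_pos"],s["force"],R.from_quat(s["ee_rot"],scalar_first=True).inv().apply(d))
E
```

```text
[157.56044634 500.79610307 231.27608968] [-0.54970209 -0.68702825 -0.89184624] [-475.67785504 -430.90694983  101.28066403]schema error: expected keys tx, ty, tz, ax, ay, az, jaw
schema error: expected keys tx, ty, tz, ax, ay, az, jaw
schema error: expected keys tx, ty, tz, ax, ay, az, jaw
```

```bash
python3 -m jog '[{"tx":-20,"ty":-18,"tz":0,"ax":0,"ay":0,"az":0,"jaw":1},{"tx":-40,"ty":-36,"tz":0,"ax":0,"ay":0,"az":0,"jaw":1},{"tx":-40,"ty":-36,"tz":0,"ax":0,"ay":0,"az":0,"jaw":1},{"tx":-40,"ty":-36,"tz":0,"ax":0,"ay":0,"az":0,"jaw":1},{"tx":-40,"ty":-36,"tz":0,"ax":0,"ay":0,"az":0,"jaw":1}]' 40
python3 -m jog '[{"tx":-40,"ty":-36,"tz":0,"ax":0,"ay":0,"az":0,"jaw":1},{"tx":-40,"ty":-36,"tz":0,"ax":0,"ay":0,"az":0,"jaw":1},{"tx":-40,"ty":-36,"tz":0,"ax":0,"ay":0,"az":0,"jaw":1},{"tx":-40,"ty":-36,"tz":0,"ax":0,"ay":0,"az":0,"jaw":1},{"tx":-40,"ty":-36,"tz":0,"ax":0,"ay":0,"az":0,"jaw":1}]'
python3 -m jog '[{"tx":-40,"ty":-36,"tz":0,"ax":0,"ay":0,"az":0,"jaw":1},{"tx":-40,"ty":-36,"tz":0,"ax":0,"ay":0,"az":0,"jaw":1},{"tx":-16,"ty":-16,"tz":0,"ax":0,"ay":0,"az":0,"jaw":1},{"tx":0,"ty":0,"tz":0,"ax":0,"ay":0,"az":0,"jaw":1}]'
python3 - <<'E'
from h import *
s=sense(); d=np.array([482,-53,130])-s["eef_pos"]
print(s["eef_pos"],s["force"],R.from_quat(s["ee_rot"],scalar_first=True).inv().apply(d))
E
```

```text
time_s: 1.78
eef_pos: [281.3, 290.8, 231.5]
ee_rot: [0.0, 0.152, 0.988, 0.0]
force: [0.8, 0.5, 0.2]
grip_width: -0.003
grip_force: 0.0
time_s: 2.4
eef_pos: [418.1, 58.8, 231.5]
ee_rot: [0.0, 0.152, 0.988, 0.0]
force: [0.5, 1.0, -0.5]
grip_width: -0.001
grip_force: 0.0
time_s: 2.9
eef_pos: [482.6, -52.7, 231.0]
ee_rot: [-0.0, 0.153, 0.988, 0.0]
force: [0.5, 0.4, -0.2]
grip_width: 0.001
grip_force: 0.0
[482.63704696 -52.71088544 231.00860648] [ 0.47225123  0.37673051 -0.17558092] [  0.44919592  -0.48394709 101.00887098]
```

```bash
python3 -m jog '[{"tx":0,"ty":0,"tz":35,"ax":0,"ay":0,"az":0,"jaw":1},{"tx":0,"ty":0,"tz":35,"ax":0,"ay":0,"az":0,"jaw":1},{"tx":0,"ty":0,"tz":22,"ax":0,"ay":0,"az":0,"jaw":1},{"tx":0,"ty":0,"tz":10,"ax":0,"ay":0,"az":0,"jaw":1},{"tx":0,"ty":0,"tz":5,"ax":0,"ay":0,"az":0,"jaw":1}]'
python3 -m jog '[{"tx":0,"ty":0,"tz":4,"ax":0,"ay":0,"az":0,"jaw":1},{"tx":0,"ty":0,"tz":4,"ax":0,"ay":0,"az":0,"jaw":1},{"tx":0,"ty":0,"tz":4,"ax":0,"ay":0,"az":0,"jaw":1}]'
```

```text
time_s: 3.52
eef_pos: [482.6, -51.6, 124.5]
ee_rot: [0.0, 0.151, 0.988, 0.0]
force: [0.3, -0.7, -0.1]
grip_width: 0.003
grip_force: 0.0
time_s: 3.9
eef_pos: [483.1, -52.6, 112.7]
ee_rot: [0.001, 0.152, 0.988, -0.0]
force: [-0.2, -1.3, 3.8]
grip_width: 0.0
grip_force: 1.7
```

```bash
python3 -m jog '[{"tx":0,"ty":0,"tz":4,"ax":0,"ay":0,"az":0,"jaw":1},{"tx":0,"ty":0,"tz":4,"ax":0,"ay":0,"az":0,"jaw":1},{"tx":0,"ty":0,"tz":4,"ax":0,"ay":0,"az":0,"jaw":1},{"tx":0,"ty":0,"tz":4,"ax":0,"ay":0,"az":0,"jaw":1},{"tx":0,"ty":0,"tz":4,"ax":0,"ay":0,"az":0,"jaw":1}]'
python3 -m jog '[{"tx":0,"ty":0,"tz":4,"ax":0,"ay":0,"az":0,"jaw":1},{"tx":0,"ty":0,"tz":4,"ax":0,"ay":0,"az":0,"jaw":1},{"tx":0,"ty":0,"tz":4,"ax":0,"ay":0,"az":0,"jaw":1},{"tx":0,"ty":0,"tz":4,"ax":0,"ay":0,"az":0,"jaw":1},{"tx":0,"ty":0,"tz":2,"ax":0,"ay":0,"az":0,"jaw":1}]'
python3 -m jog '[{"tx":0,"ty":0,"tz":2,"ax":0,"ay":0,"az":0,"jaw":1},{"tx":0,"ty":0,"tz":2,"ax":0,"ay":0,"az":0,"jaw":1}]'
```

```text
time_s: 4.53
eef_pos: [482.8, -52.5, 92.3]
ee_rot: [0.0, 0.152, 0.988, -0.0]
force: [-0.5, -3.9, 6.3]
grip_width: -0.004
grip_force: 2.9
time_s: 5.15
eef_pos: [483.1, -53.0, 74.5]
ee_rot: [0.001, 0.152, 0.988, -0.001]
force: [-0.8, -5.8, 7.1]
grip_width: -0.004
grip_force: 3.8
time_s: 5.4
eef_pos: [483.0, -53.1, 70.6]
ee_rot: [0.001, 0.152, 0.988, -0.001]
force: [-0.9, -7.0, 7.4]
grip_width: 0.005
grip_force: 3.7
```

```bash
python3 -m jog '[{"tx":0,"ty":0,"tz":2,"ax":0,"ay":0,"az":0,"jaw":1},{"tx":0,"ty":0,"tz":2,"ax":0,"ay":0,"az":0,"jaw":1},{"tx":0,"ty":0,"tz":1,"ax":0,"ay":0,"az":0,"jaw":1}]'
```

```text
time_s: 5.78
eef_pos: [483.0, -53.0, 65.6]
ee_rot: [0.001, 0.152, 0.988, -0.001]
force: [0.4, -6.0, 7.6]
grip_width: -0.0
grip_force: 4.1
```

```bash
python3 -m jog '[{"tx":0,"ty":0,"tz":1,"ax":0,"ay":0,"az":0,"jaw":1},{"tx":0,"ty":0,"tz":1,"ax":0,"ay":0,"az":0,"jaw":1}]'
```

```text
time_s: 6.02
eef_pos: [483.0, -52.9, 63.7]
ee_rot: [0.001, 0.152, 0.988, -0.001]
force: [0.1, -5.7, 7.5]
grip_width: -0.003
grip_force: 4.1
```

```bash
python3 -m jog '[{"tx":0,"ty":0,"tz":1,"ax":0,"ay":0,"az":0,"jaw":1},{"tx":0,"ty":0,"tz":0.5,"ax":0,"ay":0,"az":0,"jaw":1}]'
```

```text
time_s: 6.28
eef_pos: [483.0, -52.9, 62.2]
ee_rot: [0.001, 0.152, 0.988, -0.001]
force: [0.1, -5.2, 8.1]
grip_width: 0.004
grip_force: 4.2
```

```bash
python3 -m jog '[{"tx":0,"ty":0,"tz":1,"ax":0,"ay":0,"az":0,"jaw":1},{"tx":0,"ty":0,"tz":0.6,"ax":0,"ay":0,"az":0,"jaw":1}]'
```

```text
time_s: 6.52
eef_pos: [483.0, -52.8, 60.6]
ee_rot: [0.001, 0.152, 0.988, -0.0]
force: [-0.0, -4.9, 7.5]
grip_width: -0.002
grip_force: 4.2
```

```bash
python3 - <<'E'
from rig import sense
s=sense();print(s["force"],s["eef_pos"])
E
```

```text
[-0.01788517 -4.854868    7.45261775] [483.03289033 -52.8013958   60.55312879]
```

```bash
python3 -m jog '[{"tx":0,"ty":0,"tz":1,"ax":0,"ay":0,"az":0,"jaw":1},{"tx":0,"ty":0,"tz":0.6,"ax":0,"ay":0,"az":0,"jaw":1}]'
```

```text
time_s: 6.78
eef_pos: [483.0, -52.7, 59.0]
ee_rot: [0.001, 0.152, 0.988, -0.0]
force: [-0.3, -3.9, 8.3]
grip_width: -0.0
grip_force: 4.2
```

```bash
python3 -m jog '[{"tx":0,"ty":0,"tz":1,"ax":0,"ay":0,"az":0,"jaw":1},{"tx":0,"ty":0,"tz":0.6,"ax":0,"ay":0,"az":0,"jaw":1}]'
```

```text
time_s: 7.02
eef_pos: [483.0, -52.6, 57.3]
ee_rot: [0.001, 0.152, 0.988, -0.0]
force: [-1.0, -2.8, 8.3]
grip_width: 0.0
grip_force: 4.2
```

```bash
python3 -m jog '[{"tx":0,"ty":0,"tz":1,"ax":0,"ay":0,"az":0,"jaw":1},{"tx":0,"ty":0,"tz":0.6,"ax":0,"ay":0,"az":0,"jaw":1}]'
```

```text
time_s: 7.28
eef_pos: [483.0, -52.5, 55.7]
ee_rot: [0.001, 0.152, 0.988, -0.0]
force: [-0.5, -1.3, 7.6]
grip_width: -0.002
grip_force: 4.2
```

```bash
python3 -m jog '[{"tx":0,"ty":0,"tz":1,"ax":0,"ay":0,"az":0,"jaw":1},{"tx":0,"ty":0,"tz":0.6,"ax":0,"ay":0,"az":0,"jaw":1}]'
```

```text
time_s: 7.52
eef_pos: [483.0, -52.4, 54.1]
ee_rot: [0.001, 0.152, 0.988, -0.0]
force: [-0.0, -1.9, 8.7]
grip_width: -0.001
grip_force: 4.2
```

```bash
python3 -m jog '[{"tx":0,"ty":0,"tz":1,"ax":0,"ay":0,"az":0,"jaw":1},{"tx":0,"ty":0,"tz":0.6,"ax":0,"ay":0,"az":0,"jaw":1}]'
```

```text
time_s: 7.78
eef_pos: [482.9, -52.2, 52.5]
ee_rot: [0.0, 0.152, 0.988, 0.0]
force: [0.2, -0.7, 9.4]
grip_width: 0.003
grip_force: 4.2
```

```bash
python3 -m jog '[{"tx":0,"ty":0,"tz":1,"ax":0,"ay":0,"az":0,"jaw":1},{"tx":0,"ty":0,"tz":0.6,"ax":0,"ay":0,"az":0,"jaw":1}]'
```

```text
time_s: 8.02
eef_pos: [482.9, -52.1, 50.9]
ee_rot: [0.0, 0.152, 0.988, 0.0]
force: [0.3, 1.0, 8.5]
grip_width: -0.0
grip_force: 4.1
```

```bash
python3 -m jog '[{"tx":0,"ty":0,"tz":1,"ax":0,"ay":0,"az":0,"jaw":1},{"tx":0,"ty":0,"tz":0.6,"ax":0,"ay":0,"az":0,"jaw":1}]'
```

```text
time_s: 8.28
eef_pos: [483.0, -52.0, 49.5]
ee_rot: [0.0, 0.152, 0.988, 0.0]
force: [-2.0, 1.3, 12.5]
grip_width: 0.001
grip_force: 5.8
```

```bash
python3 -m jog '[{"tx":0,"ty":0,"tz":0.7,"ax":0,"ay":0,"az":0,"jaw":1},{"tx":0,"ty":0,"tz":0.2,"ax":0,"ay":0,"az":0,"jaw":1}]'
```

```text
time_s: 8.52
eef_pos: [483.0, -51.9, 49.0]
ee_rot: [0.001, 0.152, 0.988, 0.0]
force: [-1.8, 2.9, 15.7]
grip_width: 0.001
grip_force: 7.6
```

```bash
python3 -m jog '[{"tx":0,"ty":0,"tz":0.8,"ax":0,"ay":0,"az":0,"jaw":1},{"tx":0,"ty":0,"tz":0.4,"ax":0,"ay":0,"az":0,"jaw":1},{"tx":0,"ty":0,"tz":0,"ax":0,"ay":0,"az":0,"jaw":1}]'; python3 - <<'E'
from h import *
c=capture("side"); cv2.imwrite("pics/side1.png",cv2.resize(c["color"][150:330,200:400,::-1],None,fx=3,fy=3))
c=capture("top"); cv2.imwrite("pics/top1.png",cv2.resize(c["color"][170:310,190:400,::-1],None,fx=3.5,fy=3.5))
E
```

```text
time_s: 8.9
eef_pos: [483.1, -51.8, 48.3]
ee_rot: [0.001, 0.152, 0.988, 0.0]
force: [-4.2, 4.2, 22.7]
grip_width: -0.003
grip_force: 10.4
```

View pics/top1.png

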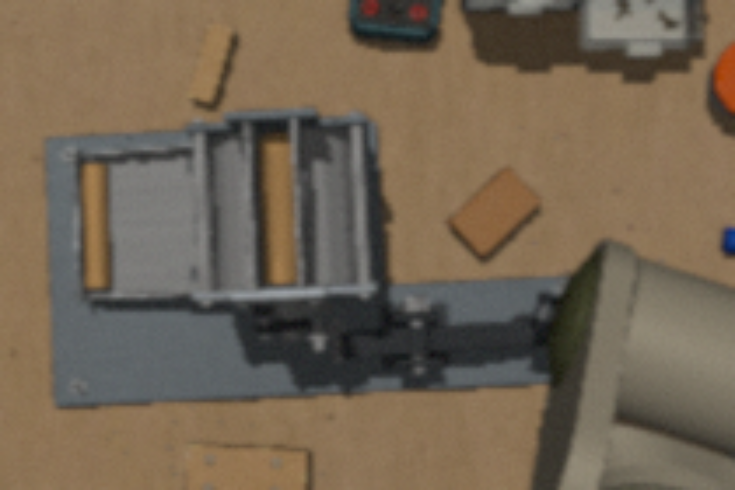

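The top view shows one dowel at the chute's end lip (95,225), and the sanding block and offcut have not moved. The stop is firmly felt at 48.3 mm and 23 N. I let the pedal up under the hand.

```bash
python3 -m jog '[{"tx":0,"ty":0,"tz":-3,"ax":0,"ay":0,"az":0,"jaw":1},{"tx":0,"ty":0,"tz":-5,"ax":0,"ay":0,"az":0,"jaw":1},{"tx":0,"ty":0,"tz":-6,"ax":0,"ay":0,"az":0,"jaw":1},{"tx":0,"ty":0,"tz":-6,"ax":0,"ay":0,"az":0,"jaw":1},{"tx":0,"ty":0,"tz":-6,"ax":0,"ay":0,"az":0,"jaw":1}]'
python3 -m jog '[{"tx":0,"ty":0,"tz":-6,"ax":0,"ay":0,"az":0,"jaw":1},{"tx":0,"ty":0,"tz":-6,"ax":0,"ay":0,"az":0,"jaw":1},{"tx":0,"ty":0,"tz":-6,"ax":0,"ay":0,"az":0,"jaw":1},{"tx":0,"ty":0,"tz":-6,"ax":0,"ay":0,"az":0,"jaw":1},{"tx":0,"ty":0,"tz":-6,"ax":0,"ay":0,"az":0,"jaw":1}]'
python3 -m jog '[{"tx":0,"ty":0,"tz":-4,"ax":0,"ay":0,"az":0,"jaw":1},{"tx":0,"ty":0,"tz":-4,"ax":0,"ay":0,"az":0,"jaw":1},{"tx":0,"ty":0,"tz":-3,"ax":0,"ay":0,"az":0,"jaw":1},{"tx":0,"ty":0,"tz":-3,"ax":0,"ay":0,"az":0,"jaw":1}]'
```

```text
time_s: 9.62
eef_pos: [483.0, -52.8, 73.3]
ee_rot: [0.001, 0.152, 0.988, -0.0]
force: [0.0, -4.3, 5.4]
grip_width: 0.0
grip_force: 2.9
time_s: 10.25
eef_pos: [482.2, -51.9, 103.0]
ee_rot: [-0.001, 0.152, 0.988, 0.0]
force: [-0.3, 2.4, 3.0]
grip_width: 0.004
grip_force: 1.7
time_s: 10.75
eef_pos: [482.5, -52.2, 117.0]
ee_rot: [-0.0, 0.152, 0.988, 0.0]
force: [-0.2, 2.7, 1.0]
grip_width: -0.001
grip_force: 1.3
```

```bash
python3 -m jog '[{"tx":0,"ty":0,"tz":-2,"ax":0,"ay":0,"az":0,"jaw":1},{"tx":0,"ty":0,"tz":-2,"ax":0,"ay":0,"az":0,"jaw":1},{"tx":0,"ty":0,"tz":-2,"ax":0,"ay":0,"az":0,"jaw":1},{"tx":0,"ty":0,"tz":0,"ax":0,"ay":0,"az":0,"jaw":1}]'
```

```text
time_s: 11.25
eef_pos: [482.6, -52.3, 122.9]
ee_rot: [0.0, 0.152, 0.988, -0.0]
force: [0.5, -0.4, -0.1]
grip_width: -0.0
grip_force: 0.0
```

Clear of the tread, with the pedal up. Second stroke: from 122.9 I go down to about 54, then feel for the same stop at about 49.

```bash
python3 -m jog '[{"tx":0,"ty":0,"tz":3,"ax":0,"ay":0,"az":0,"jaw":1},{"tx":0,"ty":0,"tz":4,"ax":0,"ay":0,"az":0,"jaw":1},{"tx":0,"ty":0,"tz":4,"ax":0,"ay":0,"az":0,"jaw":1},{"tx":0,"ty":0,"tz":4,"ax":0,"ay":0,"az":0,"jaw":1},{"tx":0,"ty":0,"tz":5,"ax":0,"ay":0,"az":0,"jaw":1}]'
python3 -m jog '[{"tx":0,"ty":0,"tz":5,"ax":0,"ay":0,"az":0,"jaw":1},{"tx":0,"ty":0,"tz":5,"ax":0,"ay":0,"az":0,"jaw":1},{"tx":0,"ty":0,"tz":5,"ax":0,"ay":0,"az":0,"jaw":1},{"tx":0,"ty":0,"tz":5,"ax":0,"ay":0,"az":0,"jaw":1},{"tx":0,"ty":0,"tz":5,"ax":0,"ay":0,"az":0,"jaw":1}]'
python3 -m jog '[{"tx":0,"ty":0,"tz":5,"ax":0,"ay":0,"az":0,"jaw":1},{"tx":0,"ty":0,"tz":5,"ax":0,"ay":0,"az":0,"jaw":1},{"tx":0,"ty":0,"tz":4,"ax":0,"ay":0,"az":0,"jaw":1},{"tx":0,"ty":0,"tz":4,"ax":0,"ay":0,"az":0,"jaw":1},{"tx":0,"ty":0,"tz":3,"ax":0,"ay":0,"az":0,"jaw":1}]'
```

```text
time_s: 11.88
eef_pos: [482.8, -52.4, 102.8]
ee_rot: [0.0, 0.152, 0.988, -0.0]
force: [1.1, -2.8, 3.5]
grip_width: 0.003
grip_force: 2.0
time_s: 12.5
eef_pos: [482.8, -52.8, 77.9]
ee_rot: [0.0, 0.152, 0.988, -0.001]
force: [-0.0, -5.5, 7.2]
grip_width: -0.001
grip_force: 3.7
time_s: 13.12
eef_pos: [482.8, -52.5, 57.0]
ee_rot: [0.0, 0.152, 0.988, -0.0]
force: [-0.6, -1.8, 8.8]
grip_width: -0.001
grip_force: 4.2
```

```bash
python3 -m jog '[{"tx":0,"ty":0,"tz":2,"ax":0,"ay":0,"az":0,"jaw":1},{"tx":0,"ty":0,"tz":2,"ax":0,"ay":0,"az":0,"jaw":1},{"tx":0,"ty":0,"tz":1.5,"ax":0,"ay":0,"az":0,"jaw":1},{"tx":0,"ty":0,"tz":1,"ax":0,"ay":0,"az":0,"jaw":1}]'
```

```text
time_s: 13.62
eef_pos: [482.8, -51.9, 50.5]
ee_rot: [0.0, 0.152, 0.988, 0.0]
force: [1.1, 1.2, 8.5]
grip_width: 0.0
grip_force: 4.1
```

```bash
python3 -m jog '[{"tx":0,"ty":0,"tz":1,"ax":0,"ay":0,"az":0,"jaw":1},{"tx":0,"ty":0,"tz":0.6,"ax":0,"ay":0,"az":0,"jaw":1}]'
```

```text
time_s: 13.88
eef_pos: [482.9, -51.8, 49.2]
ee_rot: [0.0, 0.152, 0.988, 0.0]
force: [-0.6, 2.1, 13.9]
grip_width: 0.003
grip_force: 6.7
```

```bash
python3 -m jog '[{"tx":0,"ty":0,"tz":0.8,"ax":0,"ay":0,"az":0,"jaw":1},{"tx":0,"ty":0,"tz":0.8,"ax":0,"ay":0,"az":0,"jaw":1},{"tx":0,"ty":0,"tz":0.2,"ax":0,"ay":0,"az":0,"jaw":1}]'; python3 - <<'E'
from h import *
c=capture("top"); cv2.imwrite("pics/top2.png",cv2.resize(c["color"][170:310,190:400,::-1],None,fx=3.5,fy=3.5))
E
```

```text
time_s: 14.25
eef_pos: [483.0, -51.7, 48.2]
ee_rot: [0.0, 0.152, 0.988, 0.0]
force: [-4.8, 4.3, 23.4]
grip_width: 0.0
grip_force: 10.8
```

View pics/top2.png

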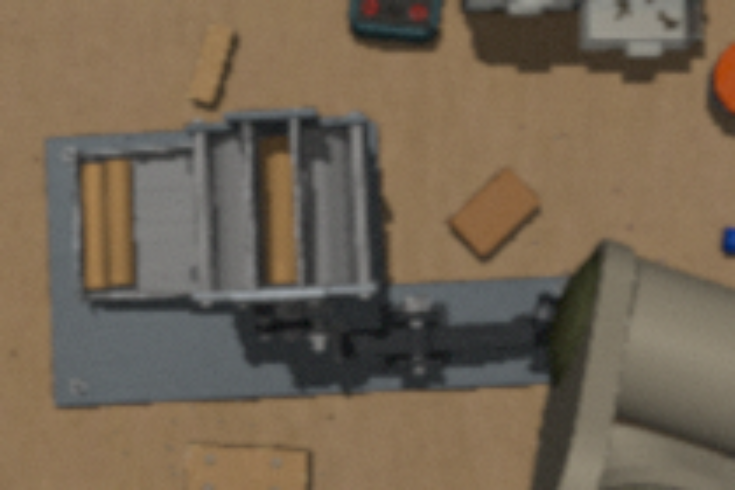

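Two dowels now lie in the chute, at (95,225) and (120,225), and nothing else has moved. I ease the pedal up again.

```bash
python3 -m jog '[{"tx":0,"ty":0,"tz":-3,"ax":0,"ay":0,"az":0,"jaw":1},{"tx":0,"ty":0,"tz":-5,"ax":0,"ay":0,"az":0,"jaw":1},{"tx":0,"ty":0,"tz":-6,"ax":0,"ay":0,"az":0,"jaw":1},{"tx":0,"ty":0,"tz":-6,"ax":0,"ay":0,"az":0,"jaw":1},{"tx":0,"ty":0,"tz":-6,"ax":0,"ay":0,"az":0,"jaw":1}]'
python3 -m jog '[{"tx":0,"ty":0,"tz":-6,"ax":0,"ay":0,"az":0,"jaw":1},{"tx":0,"ty":0,"tz":-6,"ax":0,"ay":0,"az":0,"jaw":1},{"tx":0,"ty":0,"tz":-6,"ax":0,"ay":0,"az":0,"jaw":1},{"tx":0,"ty":0,"tz":-6,"ax":0,"ay":0,"az":0,"jaw":1},{"tx":0,"ty":0,"tz":-6,"ax":0,"ay":0,"az":0,"jaw":1}]'
python3 -m jog '[{"tx":0,"ty":0,"tz":-4,"ax":0,"ay":0,"az":0,"jaw":1},{"tx":0,"ty":0,"tz":-4,"ax":0,"ay":0,"az":0,"jaw":1},{"tx":0,"ty":0,"tz":-3,"ax":0,"ay":0,"az":0,"jaw":1},{"tx":0,"ty":0,"tz":-3,"ax":0,"ay":0,"az":0,"jaw":1}]'
python3 -m jog '[{"tx":0,"ty":0,"tz":-2,"ax":0,"ay":0,"az":0,"jaw":1},{"tx":0,"ty":0,"tz":-2,"ax":0,"ay":0,"az":0,"jaw":1},{"tx":0,"ty":0,"tz":-2,"ax":0,"ay":0,"az":0,"jaw":1},{"tx":0,"ty":0,"tz":-5,"ax":0,"ay":0,"az":0,"jaw":1}]'
python3 -m jog '[{"tx":0,"ty":0,"tz":-30,"ax":0,"ay":0,"az":0,"jaw":1},{"tx":0,"ty":0,"tz":-40,"ax":0,"ay":0,"az":0,"jaw":1},{"tx":40,"ty":-30,"tz":-20,"ax":0,"ay":0,"az":0,"jaw":1},{"tx":40,"ty":-30,"tz":0,"ax":0,"ay":0,"az":0,"jaw":1},{"tx":0,"ty":0,"tz":0,"ax":0,"ay":0,"az":0,"jaw":1}]'
python3 - <<'E'
from h import *
c=capture("top"); cv2.imwrite("pics/top3.png",cv2.resize(c["color"][170:310,190:400,::-1],None,fx=3.5,fy=3.5))
E
```

```text
time_s: 14.92
eef_pos: [482.8, -52.7, 73.2]
ee_rot: [0.0, 0.152, 0.988, -0.0]
force: [1.0, -4.6, 5.7]
grip_width: 0.002
grip_force: 2.9
time_s: 15.55
eef_pos: [482.2, -51.9, 103.1]
ee_rot: [-0.001, 0.152, 0.988, 0.0]
force: [-0.6, 2.7, 2.3]
grip_width: 0.002
grip_force: 1.7
time_s: 16.05
eef_pos: [482.5, -52.2, 117.1]
ee_rot: [-0.0, 0.152, 0.988, 0.0]
force: [0.9, 2.0, 2.0]
grip_width: 0.003
grip_force: 1.3
time_s: 16.55
eef_pos: [482.4, -52.3, 128.0]
ee_rot: [-0.0, 0.152, 0.988, -0.0]
force: [0.0, 0.4, 0.0]
grip_width: 0.0
grip_force: 0.0
time_s: 17.18
eef_pos: [386.6, -85.9, 218.5]
ee_rot: [0.0, 0.153, 0.988, -0.0]
force: [0.1, 0.3, 0.1]
grip_width: 0.001
grip_force: 0.0
```

View pics/top3.png

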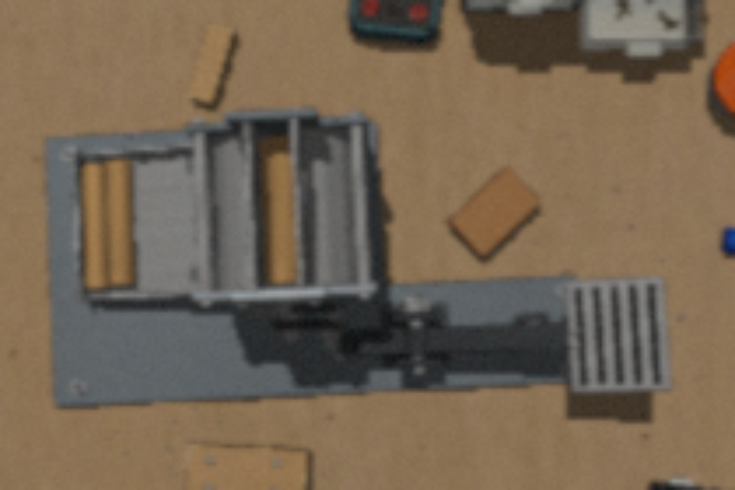

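The pedal is fully up, with the tread at (618,335). Two dowels are in the chute at (95,225) and (120,225), and the loose blocks have not moved.

```bash
python3 -c "from rig import finish_job; print(finish_job())"
```

```text
the job is handed in; nothing more can be done
None
```

Job handed in at about 17 s: two dowels lie in the chute, each stroke pressed to the stop at about 23 N and eased back up under the hand; the pedal is up, and the sanding block and offcut did not move.

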